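# Thread the bent locking pin through the bracket's eye

## Task

Pick up the bent locking pin by its square grip and thread its free end through the eye of the bracket on the bench, turning it round its own arc until its tip presses lightly but firmly (about 5 to 10 newtons) on the stop pad; then let go and leave it there, lying level in the eye with its tip still at the pad. Never force it against the bracket or the stop (15 newtons is too much), and leave the other things on the bench where they are.

Things in the scene. Friction and masses are not known exactly. Their poses are not given: they have to be found in the camera images.
- pin: loose bent steel pin, 0.18-0.35 kg: round bar 10 mm thick bent to an arc of 45 mm radius (centre line), flat on the bench at the start. Origin: the arc's centre at the height of the bar's centre line (5 mm above the bench at the start); z up. From above, the centre line runs counter-clockwise from (0, -45) mm, where the upright grip stands, through (45, 0) to the free tip at (11.6, 43.5) mm
- pin_tip (a point): centre of the pin's hemispherical free tip (radius 5 mm), at (11.6, 43.5, 0) mm in the pin's frame
- pin_grip (a point): middle of the pin's upright square grip, 28 mm above the bar's centre line, at (0, -45, 28) mm in the pin's frame. The grip is 20 x 20 mm, its faces along the pin's x and y, and stands from 4 mm below to 48 mm above the bar's centre line
- bracket: steel bracket fixed on the bench: plate 134 x 140 x 10 mm, an eye, and a rest block (44 in x, 30 in y, top 38 mm above the bench, centred at x 0, y -46 mm) under the home pin's grip end. Origin on the bench under arc_centre; z up. The pin turns home counter-clockwise from above, its tip entering the eye from the -y side; home, its x axis is -0.23 to +0.16 rad from the bracket's, as the pad is set
- arc_centre (a point): centre of the pin's arc when it is in the eye, 45 mm above the bracket's origin; the pin's origin must stay here while it turns
- eye (a point): centre of the eye's hole, at (39, 22.5, 45) mm in the bracket's frame: 45 mm from arc_centre, 30 degrees counter-clockwise from the bracket's x axis. A standing ring of 7 mm round bar, hole 13.5 mm (1.75 mm clearance round the pin), outside 27.5 mm; the hole's axis is level and tangent to the arc
- stop: steel stop on the plate, at x 0, y 42.5 mm of the bracket, axes as the bracket's; origin on the plate's top. It holds a round pad (20 mm across, 35 mm above the origin, facing +x) on a stiff screw; the pad's face stands 0 to 16 mm in front (+x) of the origin: not reported, feel for it. The pin's tip arrives moving along -x; it touches with pin_tip 5 mm before the face (middle: pad_face)
- bearing: bystander: ball bearing lying flat, 52 mm diameter, 15 mm high
- tappet: bystander: plain steel tappet, 29 mm diameter, 22 mm high
- sprocket: bystander: small toothed wheel with a hub, 70 mm diameter, 31 mm high
- marker: bystander: marker pen lying down, 136 mm long, 14 mm thick

How it is judged:
On the way, in this order (a step that is already met when the one before it is completed fails the run):
1. the pin's tip has passed through the eye along the arc (tip centre well past the ring, pin centred within 8 mm on the arc and level with it) (x of pin_tip in the frame of bracket below 0.033 m and y of pin_tip in the frame of bracket above 0.028 m and distance between pin and arc_centre below 0.008 m and contact force between pin and stop below 0.5 N).
2. the pin's tip is pressed on the stop pad with more than 4 N for 0.3 s, the pin in the eye (contact force between pin and stop above 4 N and distance between pin and arc_centre below 0.008 m), for 0.3 s.
At the end, for the whole second after the job is handed in: the pin rests in the eye, released and still: the centre of its tip within 8.5 mm of the middle of the stop pad's face (that is, the tip within about 3 mm of touching), its arc centre within 7 mm of the bracket's arc centre, tilted less than 0.12 rad (distance between pin_tip and pad_face below 0.0085 m and distance between pin and arc_centre below 0.007 m and angle between pin's own z axis and vertical below 0.12 rad and linear speed of pin below 0.01 m/s and contact force between pin and the fingers below 0.05 N).
It fails at once if the pin is forced against the bracket with more than 15 N (contact force between pin and bracket above 15 N).
It fails at once if the pin is forced against the stop with more than 15 N (contact force between pin and stop above 15 N).
It fails at once if a bystander (bearing, tappet, sprocket or marker) is pushed more than 20 mm away (distance of any of bearing, tappet, sprocket, marker from where it was at the start of the episode above 0.02 m).
It also fails if it takes over 72 s, if anything falls off the work surface, if the arm or the gripper's body presses on something with over 40 N, if the wrist force passes 120 N, or if a joint passes its speed limit or range.

## Robot

A 6-joint arm with a two-finger parallel gripper is mounted at the origin on a cart in front of the work surface, level with it; the furniture and walls round the work are solid. World frame = base frame: x ahead of the robot, y to its left, z up, the work surface at z = 0. Lengths are in m, angles in rad, forces in N, time in s.
With the tool pointing down it reaches from about 0.425 to 0.95 m from the base axis. Payload 3.5 kg.
Tool frame: the origin (TCP) lies midway between the tips of the shut fingers; the grasp point (between the pads) lies 19 mm behind it; z points along the fingers, y is the line along which they close (so a half turn about z gives the same grasp; the last joint's range is limited). The gripper opens to 85 mm and grips with 20 to 120 N. Pads are 22 mm wide; open, the fingers measure 114 mm over their backs; the gripper's body (76 mm by 85 mm) begins 54 mm behind the grasp point. The pads swing forward as they close: fully open they stand 13 mm farther back than shut.
Start: joints at [-1.469, 0.286, 1.577, -0, 1.279, -0.15], TCP at [0.168, -0.654, 0.231] pointing down, gripper open.
Joint ranges: [-2.77, 2.77], [-0.9, 2.22], [0.21, 2.48], [-1.53, 4.67], [0.24, 2.81], [-2.84, 2.84]. Speed limits (rad/s): [2.79, 2.79, 3.14, 3.14, 3.14, 3.14].

## Interface

Orientations are given as a unit quaternion [x, y, z, w].
In Python, from plant import ctrl gives the robot as it stands.
- The arm moves only by the tool arm_command, never from a script. Its argument "steps" is one flat list of numbers, 5 for each row, row after row: the opening in per cent of the stroke, from 0 (shut) to 100 (fully open), then the shift along the tool's x, y, z each as a share of 25 mm, from -1 to 1, then the turn about the tool's z as a share of 0.1 rad, from -1 to 1. In form: [grip, tx, ty, tz, spin, grip, tx, ty, tz, spin, ...]. A call has 1 to 8 rows; each row shifts and turns the commanded pose from where the row before left it, along the tool's axes as they then stand; what a row does not reach is not made up. A row lasts 1/12 s, in which the tool goes at most 41.7 mm and 7.16 degrees, less where a joint would pass 70% of its speed; a pose out of reach is approached as far as the arm can. A call with a number of a shift or a turn outside -1 to 1 is refused whole. A call with a gripper value outside its range is refused whole. The fingers move at their own pace and stop on an object; "squeeze" is the grip in N (left out, the last holds). Time passes only in rows, so rows that do not move let the fingers close. It gives the time, the measured TCP pose, the force, the opening and the grip force at its end, in the units of the state.
- ctrl.get_state(): the state, without advancing time (a new reading comes with each control period).
- ctrl.read_camera(name): name is "scene" or "top"; returns the picture (420x560x3 uint8, red, green, blue); there is no depth.
- ctrl.camera_model(name): a dict with "intrinsics" (3x3 intrinsics, pixels), "rvec" (rotation vector, rad) and "tvec" (3), from world to camera coordinates, as OpenCV has them. Camera axes: x right, y down, z forward; pixel columns grow to the right and rows downward; lengths in m; the calibration is good to about 2 mm. A picture is of the moment at which its call begins. camera_model takes no time and is no camera call.
- ctrl.sign_off(): hands the job in; it is judged then, once.
The state is a dict: "time": time; "qpos": joint angles; "dq": joint speeds; "joint_efforts": joint torques, N m; "eef_pos": TCP position; "tcp_rot": TCP orientation; "contact_force": force on the tool from outside, world axes, zero at the start; "wrist_torque": the same for the moment, N m; "opening": opening from 0.0 (shut) to 1.0 (fully open); "finger_force": force on a finger pad.
Only numpy, scipy, OpenCV 4.12 (cv2) and the standard library are available. Lean on these libraries where they do the work, as an engineer would, in place of code of your own. Each camera call takes 0.05 s, during which the arm holds its last target. There are 200 camera calls.

## Working session

There is one attempt and no reset: what is moved stays moved. The work goes in short steps, Python scripts to look and compute and a tool call to move; the robot and the scene stay as the last step left them, time stands still between calls to the robot, and variables do not carry over. Pictures are saved under pics/ and viewed, at most 10 in all, crops included, and the job is handed in when it is done.

Besides the shell and the picture viewer there is one more tool, called after "Emit:" as name(argument=value, ...) on one line, values as JSON. arm_command: Moves the arm, as the interface text tells. Its arguments: {"type":"object","properties":{"steps":{"type":"array","items":{"type":"number"}},"squeeze":{"type":"number"}},"required":["steps"]}

```bash
ls; mkdir -p pics; python3 - <<'E'
from plant import ctrl
import cv2,numpy as np
s=ctrl.get_state();print({k:np.round(v,3).tolist() for k,v in s.items()})
for n in("scene","top"):
    cv2.imwrite(f"pics/{n}0.png",ctrl.read_camera(n)[:,:,::-1]);m=ctrl.camera_model(n)
    R=cv2.Rodrigues(np.array(m["rvec"]))[0];print(n,m["intrinsics"],R.round(3).tolist(),(-R.T@np.array(m["tvec"]).ravel()).round(3))
E
```

```text
pics
{'time': 0.0, 'qpos': [-1.469, 0.287, 1.578, 0.0, 1.279, -0.15], 'dq': [-0.001, 0.001, -0.0, 0.0, 0.0, 0.001], 'joint_efforts': [-0.0, -40.598, -29.262, -0.0, 0.006, 0.0], 'eef_pos': [0.168, -0.653, 0.23], 'tcp_rot': [0.992, 0.126, 0.0, -0.001], 'contact_force': [0.301, -0.72, 0.308], 'wrist_torque': [0.044, 0.024, -0.021], 'finger_force': 0.0, 'opening': 0.998}
scene [[519.39500961   0.         282.35821277]
 [  0.         519.39500961 200.12056122]
 [  0.           0.           1.        ]] [[0.734, -0.679, 0.006], [-0.388, -0.427, -0.817], [0.558, 0.597, -0.577]] [-0.203 -0.957  0.875]
top [[434.21003627   0.         278.94528048]
 [  0.         434.21003627 210.2428389 ]
 [  0.           0.           1.        ]] [[-0.008, -1.0, 0.01], [-0.998, 0.007, -0.055], [0.055, -0.011, -0.998]] [ 0.522 -0.12   1.19 ]
```

View pics/scene0.png

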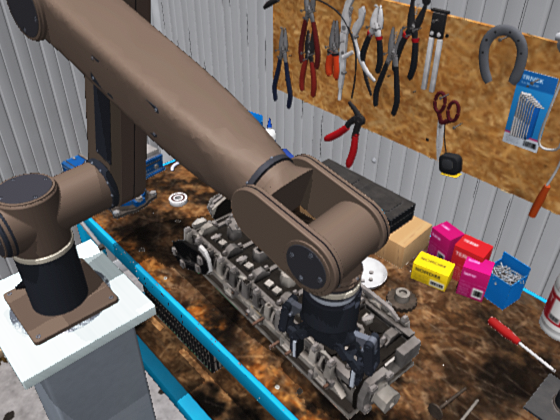

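View pics/top0.png

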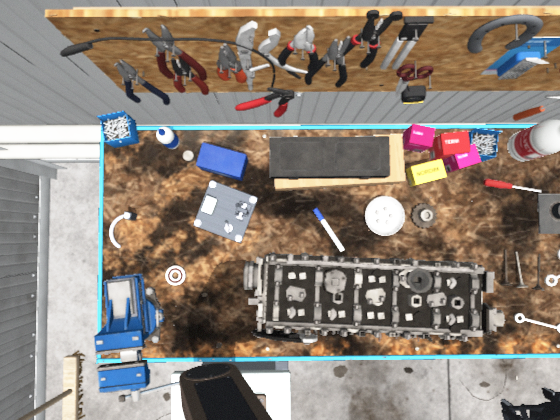

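The scene view shows the arm hiding the pin and bracket. In the top view the pin is at (120,230), its grip near (128,215), and the bracket plate at (225,210). The bearing is at (175,275), and the marker at (330,230). I'll zoom in on the top view next.

```bash
python3 - <<'E'
import cv2
a=cv2.imread("pics/top0.png")[172:262,100:265]
cv2.imwrite("pics/crop0.png",cv2.resize(a,None,fx=4.8,fy=4.8,interpolation=cv2.INTER_CUBIC))
E
```

```text
(no output)
```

View pics/crop0.png

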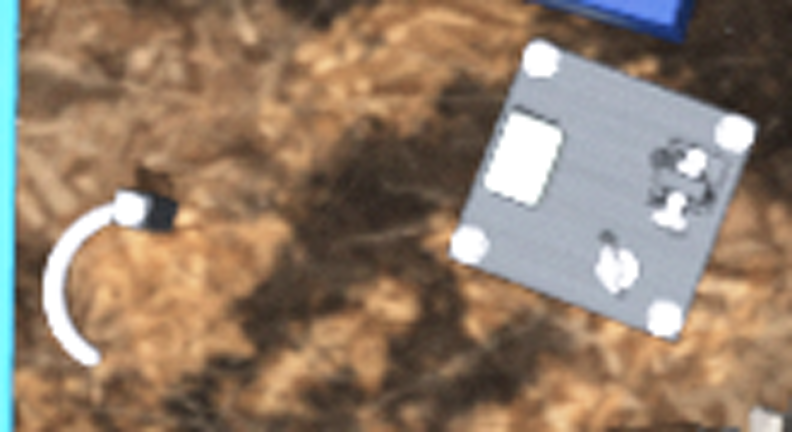

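The crop shows the pin's grip top at (132,208) and tip at (93,357). The bracket's rest block is at (525,158), the eye at (618,268) and the stop at (680,190). So pin yaw ≈ π/2 and bracket yaw ≈ 2.85.

```bash
cat > h.py <<'E'
from plant import ctrl
import cv2,numpy as np
def cam(n):
    m=ctrl.camera_model(n);return np.array(m["intrinsics"]),np.array(m["rvec"]).reshape(3),np.array(m["tvec"]).reshape(3)
def ray(n,uv):
    K,r,t=cam(n);R=cv2.Rodrigues(r)[0];uv=np.atleast_2d(uv).astype(float)
    d=(np.c_[uv,np.ones(len(uv))]@np.linalg.inv(K).T)@R;return -R.T@t,d
def plane(n,uv,z):
    c,d=ray(n,uv);return c+d*((z-c[2])/d[:,2])[:,None]
def proj(n,P):
    K,r,t=cam(n);return cv2.projectPoints(np.atleast_2d(P).astype(float),r,t,K,None)[0][:,0]
def circ(P):
    A=np.c_[2*P[:,:2],np.ones(len(P))];s=np.linalg.lstsq(A,(P[:,:2]**2).sum(1),rcond=None)[0]
    return s[:2],np.sqrt(s[2]+s[:2]@s[:2])
def blobs(mask,amin=6):
    n,l,st,c=cv2.connectedComponentsWithStats(mask.astype(np.uint8),connectivity=8)
    return [(l==i,st[i],c[i]) for i in range(1,n) if st[i][4]>=amin]
E
python3 - <<'E'
from h import *
im=cv2.imread("pics/top0.png");hsv=cv2.cvtColor(im,cv2.COLOR_BGR2HSV)
roi=np.zeros(im.shape[:2],bool);roi[172:262,104:265]=1
br=(hsv[...,2]>190)&(hsv[...,1]<60)&roi
for m,st,c in blobs(br): 
    print("bright",st,c.round(1))
    if 430<0:pass
    if c[0]<150:
        v,u=np.nonzero(m);P=plane("top",np.c_[u,v],.005)
        k=(u<125)&(u>0); ce,r=circ(P[v>218]);print("pin circ",ce,r)
        a=np.arctan2(P[:,1]-ce[1],P[:,0]-ce[0]);print("ends",u[v.argmax()],v.max(),P[v.argmax()])
    if 195<c[0]<220 and st[4]>60:
        q=cv2.boxPoints(cv2.minAreaRect(np.c_[np.nonzero(m)[1],np.nonzero(m)[0]].astype(np.float32)));P=plane("top",np.r_[q,[c]],.038);print("block",P.round(4).tolist())
    print("  at z.045",plane("top",c,.045).round(4))
g=(hsv[...,1]<70)&(hsv[...,2]>90)&roi
g=cv2.morphologyEx(g.astype(np.uint8),cv2.MORPH_OPEN,np.ones((3,3)))
for m,st,c in blobs(g,800):
    cn=max(cv2.findContours(m.astype(np.uint8),0,2)[0],key=len)
    q=cv2.boxPoints(cv2.minAreaRect(cn));P=plane("top",q,.010)[:,:2];print("plate",st,P.round(4).tolist(),"ctr",P.mean(0),[np.linalg.norm(P[i]-P[i-1]).round(4) for i in range(4)],[np.arctan2(*(P[i]-P[i-1])[::-1]).round(3) for i in range(4)])
E
```

```text
bright [209 181  21  14  96] [216.7 186.4]
block [[0.6499, 0.0575, 0.038], [0.6684, 0.0511, 0.038], [0.6478, -0.0062, 0.038], [0.6294, 0.0003, 0.038], [0.6499, 0.033, 0.038]]
  at z.045 [[0.6491 0.032  0.045 ]]
bright [208 190   4   4   7] [209.9 191.3]
  at z.045 [[0.6363 0.0501 0.045 ]]
bright [194 195  52  47 684] [216.7 219.7]
block [[0.5487, 0.0975, 0.038], [0.6309, 0.0669, 0.038], [0.5818, -0.0613, 0.038], [0.4999, -0.0302, 0.038], [0.5613, 0.0328, 0.038]]
  at z.045 [[0.5611 0.0319 0.045 ]]
bright [219 194  11   5  15] [224.7 196.2]
  at z.045 [[0.623 0.011 0.045]]
bright [234 194   7   5  17] [237.4 195.6]
  at z.045 [[ 0.6242 -0.0227  0.045 ]]
bright [217 196  18  14  77] [225.4 202.8]
  at z.045 [[0.6056 0.0089 0.045 ]]
bright [242 196  15   8  73] [250.6 199.1]
  at z.045 [[ 0.6148 -0.0574  0.045 ]]
bright [241 203   9   6  36] [244.9 205.6]
  at z.045 [[ 0.5977 -0.0425  0.045 ]]
bright [216 208  13   8  32] [221.2 211.3]
  at z.045 [[0.583 0.02  0.045]]
bright [226 210  22  13  79] [238.2 216.1]
  at z.045 [[ 0.57   -0.0246  0.045 ]]
bright [109 212  21  36 204] [116.6 227.4]
pin circ [0.53037228 0.28898873] 0.03827342690827549
ends 117 247 [0.49030166 0.30718249 0.005     ]
  at z.045 [[0.5428 0.2945 0.045 ]]
bright [256 258   7   4  25] [258.8 259.7]
  at z.045 [[ 0.4552 -0.0782  0.045 ]]
plate [ 193  180   64   63 2560] [[0.5486, 0.1038], [0.6751, 0.0555], [0.6229, -0.0773], [0.4968, -0.0282]] ctr [0.58586234 0.01345044] [np.float64(0.1418), np.float64(0.1354), np.float64(0.1427), np.float64(0.1352)] [np.float64(1.197), np.float64(-0.365), np.float64(-1.946), np.float64(2.77)]
```

```bash
python3 - <<'E'
from h import *
im=cv2.imread("pics/top0.png");hsv=cv2.cvtColor(im,cv2.COLOR_BGR2HSV)
roi=np.zeros(im.shape[:2],bool);roi[205:255,106:136]=1
print(im[208:222,104:140].mean(2).astype(int))
for z in (.053,): print("grip",plane("top",[127,215.2],z))
from scipy.optimize import least_squares
m=(hsv[...,2]>170)&(hsv[...,1]<70)&roi; v,u=np.nonzero(m);P=plane("top",np.c_[u,v],.006)[:,:2];k=(v>220)
f=least_squares(lambda c:np.hypot(*(P[k]-c).T)-.045,[.53,.29]);print("centre",f.x,np.std(f.fun))
d=P-f.x;a=np.unwrap(np.arctan2(d[:,1],d[:,0])%(2*np.pi));print("tip ang end",a.max(), "yaw est",a.max()-.005/.045-1.309)
E
```

```text
[[143 140 146 163 170 177 176 156 138 114 106 113 123 133 138 138 131 130
  131 129 125 125 124 111  76  59  61  69  70  69  68  90 105 106 118 126]
 [134 126 122 147 166 173 167 162 138 114 112 133 154 169 167 148 134 129
  124 130 128 127 123 116  80  59  56  66  72  71  71  91 114 125 130 136]
 [136 120 115 135 157 165 168 163 153 131 122 127 153 169 168 155 135 120
  123 128 117 111 118 106  81  58  57  62  69  79  80  74 103 122 119 128]
 [147 134 120 129 144 158 165 170 161 154 136 123 129 148 156 150 135 120
  124 123 139 130 111  90  70  59  57  56  66  76  85  81 101 116 118 129]
 [163 150 136 126 132 146 166 172 171 171 156 136 120 128 135 135 133 122
  122 124 198 234 234 217 159 101  81  58  49  65  78  79 100 111 117 139]
 [176 164 155 134 123 138 160 171 172 173 166 149 131 127 124 124 124 122
  116 123 232 255 255 255 252 217 147  93  46  48  45  59  84 104 118 138]
 [165 167 162 145 127 126 143 165 173 174 165 155 133 124 120 122 122 140
  173 199 252 255 255 255 255 251 167 104  52  53  52  48  52 100 123 130]
 [157 172 173 156 129 116 124 150 164 167 161 145 128 121
[... 435 characters left out ...]
 185 250 255 255 255 254 250
  210 128 171 240 250 245 215 144  86  55  51  53  55  57 130 179 187 177]
 [109 113 123 131 123 121 129 137 131 135 193 251 255 255 255 251 220 155
  139 137 134 156 161 162 159 125  88  71  60  61  59  68  97 130 139 141]
 [101 104 102 105 102 116 136 147 151 200 252 255 255 254 244 184 128 152
  147 139 144 170 185 189 172 156 142 110  96  93  86  89 105 130 154 173]
 [ 98  99  97  96 101 108 126 145 181 251 255 255 254 227 153 138 152 155
  154 142 147 168 182 192 196 192 175 148 138 130 131 122 130 146 160 176]]
grip [[0.57420249 0.26490596 0.053     ]]
centre [0.53077255 0.27983602] 0.003333463831216797
tip ang end 2.70525201470521 yaw est 1.285140903594099
```

Emit:
arm_command(steps=[60, 0.97, -0.79, 0, 0, 60, 0.97, -0.79, 0, 0, 60, 0.97, -0.79, 0, 0, 60, 0.97, -0.79, 0, 0, 60, 0.97, -0.79, 0, 0, 60, 0.97, -0.79, 0, 0, 60, 0.97, -0.79, 0, 0, 60, 0.97, -0.79, 0, 0], squeeze=100)

```text
time: 0.77
eef_pos: [0.3173, -0.4507, 0.2308]
tcp_rot: [0.992, 0.125, -0.0, -0.0]
contact_force: [1.0, 0.1, 0.3]
opening: 0.603
finger_force: 0.0
```

Emit:
arm_command(steps=[60, 0.97, -0.79, 0, 0, 60, 0.97, -0.79, 0, 0, 60, 0.97, -0.79, 0, 0, 60, 0.97, -0.79, 0, 0, 60, 0.97, -0.79, 0, 0, 60, 0.97, -0.79, 0, 0, 60, 0.97, -0.79, 0, 0, 60, 0.97, -0.79, 0, 0])

```text
time: 1.43
eef_pos: [0.4657, -0.2494, 0.2309]
tcp_rot: [0.992, 0.126, -0.0, -0.0]
contact_force: [-0.6, -0.4, -0.1]
opening: 0.598
finger_force: 0.0
```

Emit:
arm_command(steps=[60, 0.97, -0.79, 0, 0, 60, 0.97, -0.79, 0, 0, 60, 0.42, -0.96, 0, 0, 60, 0.42, -0.96, 0, 0, 60, 0.42, -0.96, 0, 0, 60, 0.42, -0.96, 0, 0, 60, 0.42, -0.96, 0, 0, 60, 0.42, -0.96, 0, 0])

```text
time: 2.1
eef_pos: [0.5272, -0.0441, 0.2308]
tcp_rot: [0.992, 0.126, -0.0, -0.0]
contact_force: [-0.2, 0.7, -0.2]
opening: 0.604
finger_force: 0.0
```

Emit:
arm_command(steps=[60, 0.42, -0.96, 0, 0, 60, 0.42, -0.96, 0, 0, 60, 0.42, -0.96, 0, 0, 60, 0.42, -0.96, 0, 0, 60, 0.42, -0.96, 0, 0, 60, 0.42, -0.96, 0, 0, 60, 0.42, -0.96, 0, 0, 60, 0.42, -0.96, 0, 0])

```text
time: 2.77
eef_pos: [0.5607, 0.1627, 0.2307]
tcp_rot: [0.992, 0.126, -0.001, 0.0]
contact_force: [0.4, -0.1, -0.6]
opening: 0.599
finger_force: 0.0
```

Emit:
arm_command(steps=[60, 0, 0, 0, -1, 60, 0, 0, 0, -1, 60, 0, 0, 0, -1, 60, 0, 0, 0, -1, 60, 0, 0, 0, -1, 60, 0, 0, 0, -1, 60, 0, 0, 0, -1, 60, 0, 0, 0, -1])

```text
time: 3.43
eef_pos: [0.5606, 0.1613, 0.2307]
tcp_rot: [0.864, 0.504, -0.001, -0.0]
contact_force: [0.9, 1.0, 0.2]
opening: 0.596
finger_force: 0.0
```

```bash
python3 - <<'E'
from h import *
s=ctrl.get_state();print(s["time"],s["eef_pos"],s["tcp_rot"],s["qpos"],s["opening"])
for n in("scene","top"): cv2.imwrite(f"pics/{n}1.png",ctrl.read_camera(n)[:,:,::-1])
a=cv2.imread("pics/scene1.png")
p=proj("scene",[[.586,.0135,.01],[.574,.2655,.03]]);print(p)
u0,v0=(p.min(0)-[70,60]).astype(int);u1,v1=(p.max(0)+[70,50]).astype(int);u0=max(u0,0);v0=max(v0,0)
f=min(780/(u1-u0),580/(v1-v0));print(u0,v0,f)
cv2.imwrite("pics/crop1.png",cv2.resize(a[v0:v1,u0:u1],None,fx=f,fy=f,interpolation=cv2.INTER_CUBIC))
E
```

```text
3.4333 [0.56062172 0.1613484  0.23066522] [ 8.63627565e-01  5.04129984e-01 -5.63912686e-04 -2.66638855e-04] [1.06386366e-01 8.74392627e-02 1.80708237e+00 2.59029933e-05
 1.24831832e+00 6.20425698e-01] 0.5956772691594302
[[252.78418722 195.28410961]
 [198.53372681 158.1289887 ]]
128 98 3.945578231292517
```

View pics/crop1.png

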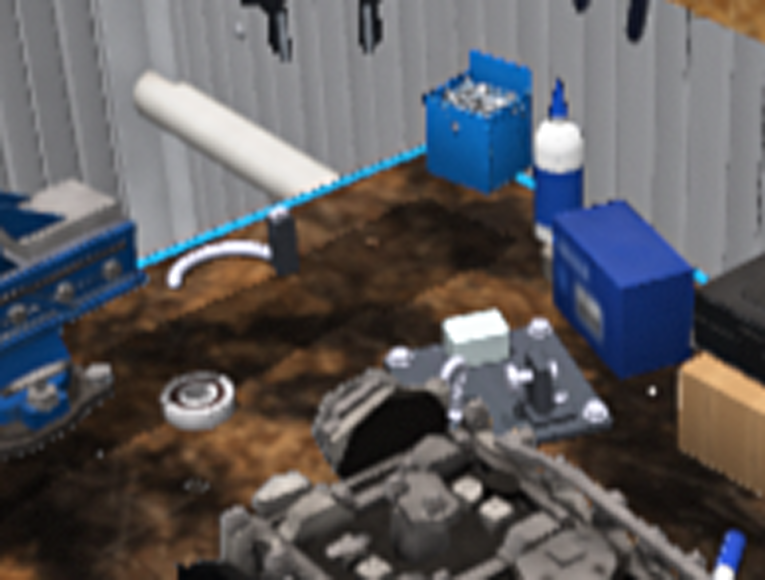

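The pin grip's top is at crop (281,212). The rest block's top is centred near (476,327), the eye ring near (456,383) partly hidden by the engine, and the stop near (535,380). Next I'll triangulate these.

```bash
cat >> h.py <<'E'
def tri(uvs):
    A=np.zeros((3,3));b=np.zeros(3);L=[]
    for n,uv in uvs.items():
        c,d=ray(n,uv);d=d[0]/np.linalg.norm(d[0]);M=np.eye(3)-np.outer(d,d);A+=M;b+=M@c;L.append((c,M))
    p=np.linalg.solve(A,b);return p,[np.linalg.norm(M@(p-c)) for c,M in L]
E
python3 - <<'E'
from h import *
S=lambda x,y:[128+(x+.5)/3.9456-.5,98+(y+.5)/3.9456-.5]
T=lambda x,y:[100+(x+.5)/4.8-.5,172+(y+.5)/4.8-.5]
print("griptop",tri({"scene":S(281,212),"top":[126.8,215.1]}),plane("scene",S(281,212),.053),plane("top",[126.8,215.1],.053))
print("tip",plane("scene",S(176,280),.005),plane("top",T(93,355),.005))
print("block",tri({"scene":S(476,327),"top":T(525.7,157)}),plane("scene",S(476,327),.038),plane("top",T(525.7,157),.038))
psi=2.771;R=np.array([[np.cos(psi),-np.sin(psi)],[np.sin(psi),np.cos(psi)]])
b=plane("top",T(525.7,157),.038)[0,:2];e=plane("top",T(618,268),.055)[0,:2];st=plane("top",T(690,162),.05)[0,:2]
print("origin from block",b-R@[0,-.046],"eye",e-R@[.039,.0225],"plate ctr",[.5859,.0135])
print("eye-block in bracket",R.T@(e-b))
for q in [(541,60),(735,133),(470,243),(665,319)]: print("bolt",(R.T@(plane("top",T(*q),.013)[0,:2]-[.5859,.0135])).round(4))
for q in [(692,162),(672,210)]: print("stop pts",(R.T@(plane("top",T(*q),.05)[0,:2]-[.5859,.0135])).round(4))
E
```

```text
griptop (array([0.57528188, 0.26395244, 0.05502861]), [np.float64(0.0011837949151801217), np.float64(0.001183794915180054)]) [[0.57793253 0.26594813 0.053     ]] [[0.57446774 0.26542954 0.053     ]]
tip [[0.49761792 0.30419014 0.005     ]] [[0.49414527 0.30188512 0.005     ]]
block (array([0.60264608, 0.0532939 , 0.03504387]), [np.float64(0.00024189235118491045), np.float64(0.00024189235118455462)]) [[0.59998672 0.04957088 0.038     ]] [[0.60225662 0.05300757 0.038     ]]
origin from block [0.58559689 0.01013038] eye [0.58473565 0.00713229] plate ctr [0.5859, 0.0135]
eye-block in bracket [0.03871697 0.07160647]
bolt [-0.0556 -0.0588]
bolt [-0.056   0.0587]
bolt [ 0.0552 -0.0585]
bolt [0.0561 0.0595]
stop pts [-0.0306  0.0452]
stop pts [-0.0022  0.0445]
```

Emit:
arm_command(steps=[60, 0, 0, 0, -1, 60, 0, 0, 0, -1, 60, 0.82, -0.14, 0, 0, 60, 0.82, -0.14, 0, 0, 60, 0.82, -0.14, 0, 0, 60, 0.82, -0.14, 0, 0, 60, 0.82, -0.14, 0, 0, 60, 0, 0, 0, 0])

```text
time: 4.2
eef_pos: [0.5763, 0.2671, 0.2308]
tcp_rot: [0.81, 0.586, 0.0, -0.001]
contact_force: [0.5, 0.2, 0.6]
opening: 0.602
finger_force: 0.0
```

Emit:
arm_command(steps=[60, 0, 0, 1, 0, 60, 0, 0, 1, 0, 60, 0, 0, 1, 0, 60, 0, 0, 1, 0, 60, 0, 0, 1, 0, 60, 0, 0, 0.9, 0, 60, 0, 0, 0, 0])

```text
time: 4.78
eef_pos: [0.5724, 0.2623, 0.0776]
tcp_rot: [0.811, 0.585, -0.005, -0.002]
contact_force: [-1.1, -0.1, 0.0]
opening: 0.6
finger_force: 0.0
```

```bash
python3 - <<'E'
from h import *
a=ctrl.read_camera("scene")[:,:,::-1];p=proj("scene",[[.575,.265,.05]])[0];print(p)
u,v=p.astype(int);cv2.imwrite("pics/crop2.png",cv2.resize(a[v-45:v+45,u-60:u+60],None,fx=6,fy=6,interpolation=cv2.INTER_CUBIC))
E
```

```text
[198.33759053 152.60898189]
```

View pics/crop2.png

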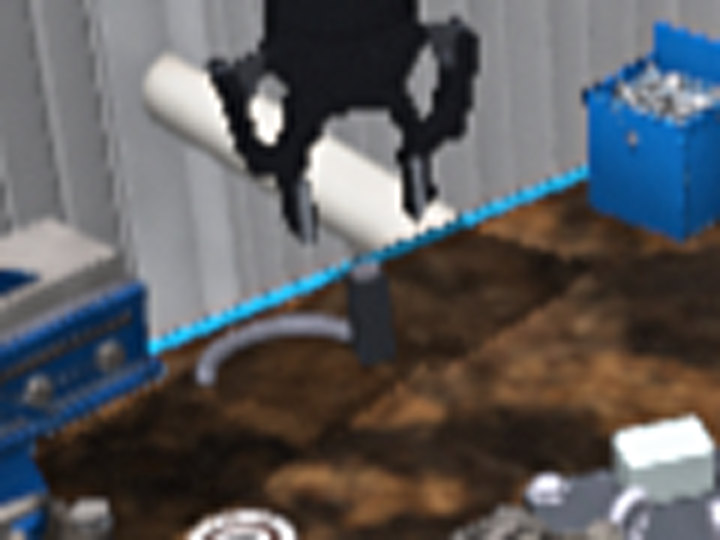

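The fingers straddle the grip: the tips are at (303,235) and (415,215) and the grip top is at (368,265). Descending and closing next.

Emit:
arm_command(steps=[60, 0, 0, 0.8, 0, 60, 0, 0, 0.8, 0, 60, 0, 0, 0.7, 0, 60, 0, 0, 0.2, 0, 60, 0, 0, 0, 0, 60, 0, 0, 0, 0])

```text
time: 5.33
eef_pos: [0.5776, 0.2643, 0.0231]
tcp_rot: [0.811, 0.586, 0.001, 0.0]
contact_force: [0.4, -0.3, 0.5]
opening: 0.604
finger_force: 0.0
```

Emit:
arm_command(steps=[10, 0, 0, 0, 0, 10, 0, 0, 0, 0, 10, 0, 0, 0, 0, 10, 0, 0, 0, 0, 10, 0, 0, 0, 0, 10, 0, 0, 0, 0, 10, 0, 0, 0, 0, 10, 0, 0, 0, 0], squeeze=100)

```text
time: 6.0
eef_pos: [0.5772, 0.2647, 0.0234]
tcp_rot: [0.81, 0.586, 0.001, 0.0]
contact_force: [-2.7, -1.1, 6.0]
opening: 0.21
finger_force: 98.1
```

```bash
python3 - <<'E'
from h import *
s=ctrl.get_state();print(s)
E
```

```text
{'time': 6.0, 'qpos': array([2.70258591e-01, 4.38561746e-01, 1.79543333e+00, 5.88099304e-04,
       9.06156794e-01, 5.88744721e-01]), 'dq': array([ 6.01256765e-04,  5.39442233e-06,  1.09156456e-03, -1.69855046e-03,
       -3.49161713e-04,  6.81100097e-04]), 'joint_efforts': array([ -0.73174652, -37.30797172, -22.55903006,  -0.20581527,
        -0.65047218,   0.05724104]), 'eef_pos': array([0.5772112 , 0.26472878, 0.02338859]), 'tcp_rot': array([8.10392675e-01, 5.85886627e-01, 7.55940630e-04, 3.39307230e-05]), 'contact_force': array([-2.65348325, -1.10278989,  6.04742029]), 'wrist_torque': array([0.07749446, 0.50366703, 0.05756027]), 'finger_force': 98.07021260261536, 'opening': 0.2099005985710591}
```

Emit:
arm_command(steps=[10, 0, 0, -0.3, 0, 10, 0, 0, -0.8, 0, 10, 0, 0, -1, 0, 10, 0, 0, -1, 0, 10, 0, 0, -1, 0, 10, 0, 0, -0.6, 0, 10, 0, 0, -0.3, 0, 10, 0, 0, 0, 0], squeeze=120)

```text
time: 6.67
eef_pos: [0.5776, 0.2644, 0.1485]
tcp_rot: [0.81, 0.586, 0.002, 0.001]
contact_force: [1.3, 0.3, -2.1]
opening: 0.213
finger_force: 117.3
```

Emit:
arm_command(steps=[10, 0, 0, 0, -0.5, 10, 0, 0, 0, -1, 10, 0, 0, 0, -1, 10, 0, 0, 0, -1, 10, 0, 0, 0, -0.5, 10, -0.3, 0.04, 0, 0, 10, -0.7, 0.08, 0, 0, 10, -0.9, 0.12, 0, 0])

```text
time: 7.33
eef_pos: [0.5852, 0.2172, 0.1444]
tcp_rot: [0.678, 0.735, -0.001, -0.001]
contact_force: [0.5, -0.1, -2.5]
opening: 0.211
finger_force: 117.3
```

Emit:
arm_command(steps=[10, -0.9, 0.12, 0, 0, 10, -0.9, 0.12, 0, 0, 10, -0.9, 0.12, 0, 0, 10, -0.9, 0.12, 0, 0, 10, -0.9, 0.12, 0, 0, 10, -0.9, 0.12, 0, 0, 10, -0.9, 0.12, 0, 0, 10, -0.7, 0.08, 0, 0])

```text
time: 8.0
eef_pos: [0.6229, 0.0425, 0.1447]
tcp_rot: [0.679, 0.734, -0.001, -0.001]
contact_force: [0.6, -0.3, -3.5]
opening: 0.216
finger_force: 117.3
```

Emit:
arm_command(steps=[10, -0.7, 0.08, 0, 0, 10, -0.3, 0.04, 0, 0, 10, 0, 0, 0, 0, 10, 0, 0, 0, 0])

```text
time: 8.33
eef_pos: [0.6279, 0.02, 0.1454]
tcp_rot: [0.678, 0.735, -0.0, -0.001]
contact_force: [-0.3, 0.3, -2.6]
opening: 0.213
finger_force: 117.3
```

```bash
cat >> h.py <<'E'
def st():
    s=ctrl.get_state();q=s["tcp_rot"];th=(2*np.arctan2(q[1],q[0]))%(2*np.pi);p=s["eef_pos"]
    print("t",round(s["time"],2),"p",p.round(4),"th",round(th,4),"q",np.round(q,4),"F",s["contact_force"].round(1),"M",s["wrist_torque"].round(2),"open",round(s["opening"],3))
    return p,th
def crop(n,P,w,h,f,name):
    a=ctrl.read_camera(n)[:,:,::-1];u,v=proj(n,P).mean(0).astype(int);u0=max(u-w//2,0);v0=max(v-h//2,0)
    cv2.imwrite("pics/raw_"+name,a);cv2.imwrite("pics/"+name,cv2.resize(a[v0:v0+h,u0:u0+w],None,fx=f,fy=f,interpolation=cv2.INTER_CUBIC));print(name,u0,v0,f)
    return a[v0:v0+h,u0:u0+w]
E
python3 - <<'E'
from h import *
p,th=st()
a=crop("scene",[.595,.01,.1],100,100,5,"s3.png");b=crop("top",[.585,.01,.08],100,100,5,"t3.png")
cv2.imwrite("pics/both3.png",cv2.resize(np.hstack([b,a]),None,fx=4,fy=4,interpolation=cv2.INTER_CUBIC))
print("box near",plane("scene",[128+630/3.9456,98+375/3.9456],0),plane("scene",[128+560/3.9456,98+303/3.9456],0))
E
```

```text
t 8.33 p [0.6279 0.02   0.1454] th 1.6502 q [ 6.785e-01  7.346e-01 -3.000e-04 -9.000e-04] F [-0.3  0.3 -2.6] M [-0.02 -0.09  0.03] open 0.213
s3.png 205 118 5
t3.png 173 159 5
box near [[ 6.79495546e-01 -3.61474400e-02 -1.11022302e-16]] [[0.70762662 0.07485922 0.        ]]
```

View pics/both3.png

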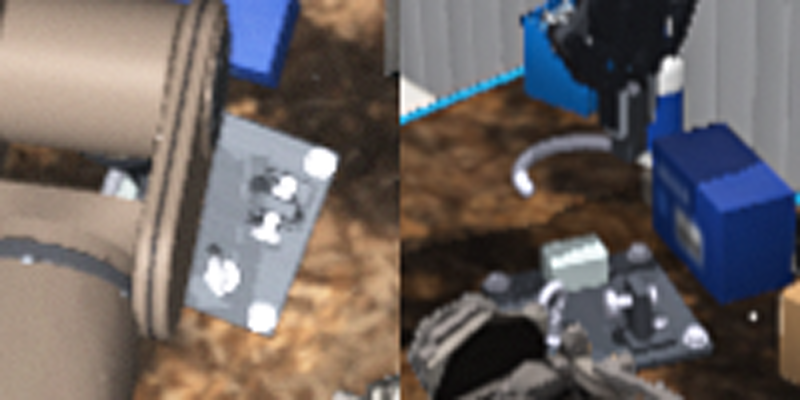

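The top view is partly blocked by the arm, but the eye is visible at (222,272) and the stop at (270,200). The scene view shows the pin level, with its tip at (525,188) and the eye at (553,310). I'll overlay the assumed bracket frame once to check it.

```bash
cat >> h.py <<'E'
def bpts(O,psi,P):
    c,s=np.cos(psi),np.sin(psi);P=np.atleast_2d(P);return np.c_[O[0]+c*P[:,0]-s*P[:,1],O[1]+s*P[:,0]+c*P[:,1],P[:,2]]
def ring(r):
    t=np.linspace(0,2*np.pi,24,endpoint=False);d=.045+r*np.cos(t);a=np.pi/6
    return np.c_[d*np.cos(a),d*np.sin(a),.045+r*np.sin(t)]
BLK=[[x,y,.038] for x in(-.022,.022) for y in(-.061,-.031)]
PAD=[[.008,.0425,.045]]
def over(n,img,groups,u0,v0,w,h,f):
    c=cv2.resize(img[v0:v0+h,u0:u0+w],None,fx=f,fy=f,interpolation=cv2.INTER_CUBIC)
    for P,col in groups:
        for q in proj(n,P): cv2.circle(c,tuple(((q-[u0,v0]+.5)*f).round().astype(int).tolist()),1,col,-1)
    return c
E
python3 - <<'E'
from h import *
O=[.585,.010];psi=2.771
G=[(bpts(O,psi,ring(.01375)),(0,0,255)),(bpts(O,psi,BLK),(0,200,0)),(bpts(O,psi,PAD),(255,0,255))]
t0=cv2.imread("pics/top0.png");s1=cv2.imread("pics/scene1.png");s3=cv2.imread("pics/raw_s3.png")
p,th=st();tip=bpts(p[:2],th,[[.0116,.0885,p[2]-.0184]]);gt=bpts(p[:2],th,[[0,0,p[2]-.0184+.048]]);print("tip pred px",proj("scene",tip),"seen approx 236.2 165")
A=over("top",t0,G,200,180,55,55,7);B=over("scene",s1,G,222,165,57,55,7)
cv2.imwrite("pics/ov.png",np.hstack([A,B]))
E
```

```text
t 8.43 p [0.6279 0.021  0.1457] th 1.6521 q [ 6.778e-01  7.353e-01 -2.000e-04 -6.000e-04] F [-0.1  0.3 -2.7] M [-0.02 -0.08  0.01] open 0.211
tip pred px [[235.7684716  165.03679174]] seen approx 236.2 165
```

View pics/ov.png

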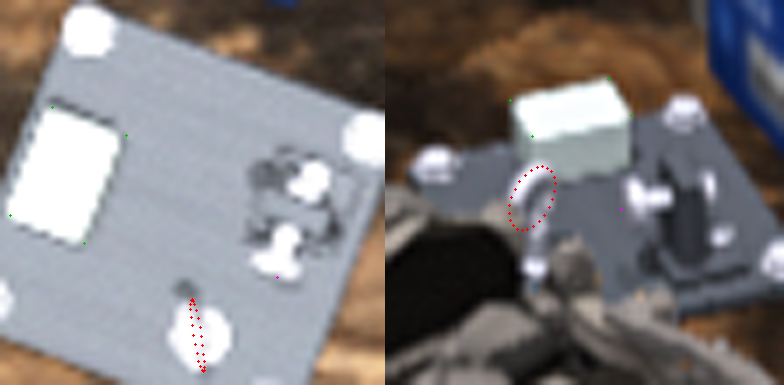

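Emit:
arm_command(steps=[10, -0.26, 0.05, 0, 0, 10, 0, 0, 0.5, 0, 10, 0, 0, 0.8, 0, 10, 0, 0, 0.8, 0, 10, 0, 0, 0.6, 0, 10, 0, 0, 0.3, 0, 10, 0, 0, 0, 0, 10, 0, 0, 0, 0])

```text
time: 9.1
eef_pos: [0.6301, 0.014, 0.0709]
tcp_rot: [0.678, 0.735, -0.0, -0.0]
contact_force: [-1.3, 0.0, -2.5]
opening: 0.213
finger_force: 117.3
```

```bash
python3 - <<'E'
from h import *
st()
E
```

```text
t 9.1 p [0.6301 0.014  0.0709] th 1.6521 q [ 6.778e-01  7.353e-01 -2.000e-04 -3.000e-04] F [-1.3  0.  -2.5] M [-0.03 -0.15 -0.01] open 0.213
```

Emit:
arm_command(steps=[10, 0, 0, 0.3, 0, 10, 0, 0, 0, 0, 10, 0, 0, 0, 0])

```text
time: 9.35
eef_pos: [0.6305, 0.0137, 0.0642]
tcp_rot: [0.678, 0.735, 0.0, 0.0]
contact_force: [0.0, 0.1, -2.7]
opening: 0.211
finger_force: 117.3
```

```bash
python3 - <<'E'
from h import *
p,th=st();O=[.5847,.0108];psi=2.771
s=ctrl.read_camera("scene")[:,:,::-1].copy();t=ctrl.read_camera("top")[:,:,::-1].copy()
cv2.imwrite("pics/raw_s4.png",s)
c=bpts(p[:2],th,[[0,.045,0]])[0];print("arc centre est",c,"tip",bpts(p[:2],th,[[.0116,.0885,p[2]-.0184]]))
a=np.linspace(-np.pi/2,1.309,20);arc=bpts(c,th,np.c_[.045*np.cos(a),.045*np.sin(a),np.full(20,p[2]-.0184)])
G=[(bpts(O,psi,ring(.01375)),(0,0,255)),(arc,(0,255,0))]
cv2.imwrite("pics/ov4.png",np.hstack([over("top",t,G,195,180,55,55,7),over("scene",s,G,222,160,57,55,7)]))
E
```

```text
t 9.35 p [0.6305 0.0137 0.0642] th 1.6518 q [6.779e-01 7.352e-01 2.000e-04 2.000e-04] F [ 0.   0.1 -2.7] M [-0.08 -0.08 -0.01] open 0.211
arc centre est [0.58560819 0.01009504 0.        ] tip [[0.54131197 0.01813583 0.04579947]]
```

View pics/ov4.png

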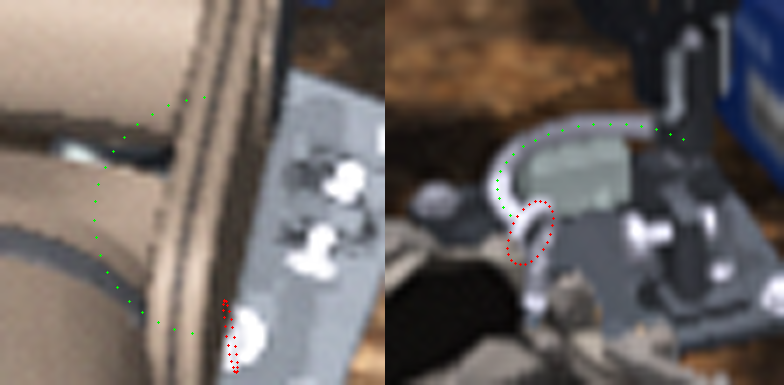

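Both overlays match the pin to within about 1 mm, and the tip is short of the eye by about 15 mm of arc. Now I'll turn it in slowly while watching the force.

Emit:
arm_command(steps=[10, 0.09, -0.002, 0.03, -0.5, 10, 0.09, -0.002, 0, -0.5, 10, 0.045, -0.001, 0, -0.25, 10, 0, 0, 0, 0])

```text
time: 9.78
eef_pos: [0.6296, 0.0194, 0.0635]
tcp_rot: [0.631, 0.776, 0.0, 0.0]
contact_force: [-0.0, -0.1, -1.8]
opening: 0.212
finger_force: 117.2
```

Emit:
arm_command(steps=[10, 0.045, -0.0005, 0, -0.25, 10, 0, 0, 0, 0])

```text
time: 9.95
eef_pos: [0.6293, 0.0205, 0.0633]
tcp_rot: [0.621, 0.784, 0.0, 0.0]
contact_force: [0.0, 0.3, -3.2]
opening: 0.215
finger_force: 117.2
```

Emit:
arm_command(steps=[10, 0.045, -0.0005, 0, -0.25, 10, 0, 0, 0, 0])

```text
time: 10.12
eef_pos: [0.6289, 0.0216, 0.0631]
tcp_rot: [0.611, 0.792, 0.0, -0.0]
contact_force: [-0.5, 0.3, -3.4]
opening: 0.212
finger_force: 117.2
```

```bash
cat >> h.py <<'E'
def pin(O=(.585,.0103),psi=2.771):
    p,th=st();c=bpts(p[:2],th,[[0,.045,p[2]-.0184]])[0];t=bpts(p[:2],th,[[.0116,.0885,p[2]-.0184]])[0]
    R=bpts((0,0),psi,np.eye(3))[:2,:2].T if 0 else np.array([[np.cos(psi),-np.sin(psi)],[np.sin(psi),np.cos(psi)]])
    f=ctrl.get_state()["contact_force"][:2]
    print("arc c",c.round(4),"tip in bracket mm",(1e3*R.T@(t[:2]-O)).round(1),"phi-psi",round(th-psi,3),"centre err in bracket mm",(1e3*R.T@(c[:2]-O)).round(1),"F in bracket",(R.T@f).round(1))
E
python3 -c "
from h import *
pin()"
```

```text
t 10.12 p [0.6289 0.0216 0.0631] th 1.8278 q [ 6.107e-01  7.919e-01  0.000e+00 -1.000e-04] F [-0.5  0.3 -3.4] M [-0.01 -0.09 -0.05] open 0.212
arc c [0.5854 0.0101 0.0447] tip in bracket mm [41.6 16.2] phi-psi -0.943 centre err in bracket mm [-0.4  0. ] F in bracket [ 0.6 -0.1]
```

Emit:
arm_command(steps=[10, 0.045, -0.0005, 0, -0.25, 10, 0, 0, 0, 0])

```text
time: 10.28
eef_pos: [0.6285, 0.0227, 0.0631]
tcp_rot: [0.601, 0.8, 0.0, -0.0]
contact_force: [-0.0, 0.3, -3.2]
opening: 0.213
finger_force: 117.2
```

Emit:
arm_command(steps=[10, 0.045, -0.0005, 0, -0.25, 10, 0, 0, 0, 0])

```text
time: 10.45
eef_pos: [0.6282, 0.0238, 0.063]
tcp_rot: [0.591, 0.807, -0.0, -0.0]
contact_force: [-0.3, -0.3, -2.4]
opening: 0.213
finger_force: 117.2
```

Emit:
arm_command(steps=[10, 0.045, -0.0005, 0, -0.25, 10, 0, 0, 0, 0])

```text
time: 10.62
eef_pos: [0.6279, 0.0249, 0.0631]
tcp_rot: [0.58, 0.814, 0.0, -0.0]
contact_force: [0.2, 0.2, -2.3]
opening: 0.213
finger_force: 117.2
```

```bash
python3 -c "
from h import *
pin()"
```

```text
t 10.62 p [0.6279 0.0249 0.0631] th 1.9032 q [ 5.804e-01  8.143e-01  0.000e+00 -1.000e-04] F [ 0.2  0.2 -2.3] M [-0.07 -0.09  0.03] open 0.213
arc c [0.5853 0.0102 0.0447] tip in bracket mm [40.3 19.3] phi-psi -0.868 centre err in bracket mm [-0.4 -0. ] F in bracket [-0.1 -0.3]
```

Emit:
arm_command(steps=[10, 0.045, -0.0005, 0, -0.25, 10, 0, 0, 0, 0])

```text
time: 10.78
eef_pos: [0.6275, 0.026, 0.063]
tcp_rot: [0.57, 0.822, 0.0, -0.0]
contact_force: [0.1, 0.2, -2.2]
opening: 0.217
finger_force: 117.2
```

Emit:
arm_command(steps=[10, 0.045, -0.0005, 0, -0.25, 10, 0, 0, 0, 0])

```text
time: 10.95
eef_pos: [0.6271, 0.027, 0.063]
tcp_rot: [0.56, 0.829, -0.0, -0.0]
contact_force: [0.0, 0.1, -1.9]
opening: 0.216
finger_force: 117.2
```

Emit:
arm_command(steps=[10, 0.045, -0.0005, 0, -0.25, 10, 0, 0, 0, 0])

```text
time: 11.12
eef_pos: [0.6267, 0.028, 0.0631]
tcp_rot: [0.549, 0.836, 0.0, -0.0]
contact_force: [-0.7, -0.1, -3.1]
opening: 0.211
finger_force: 117.2
```

Emit:
arm_command(steps=[10, 0.045, -0.0005, 0, -0.25, 10, 0, 0, 0, 0])

```text
time: 11.28
eef_pos: [0.6262, 0.029, 0.0631]
tcp_rot: [0.539, 0.842, 0.0, -0.0]
contact_force: [-0.1, 0.7, -2.6]
opening: 0.211
finger_force: 117.2
```

```bash
python3 -c "
from h import *
pin()"
```

```text
t 11.28 p [0.6262 0.029  0.0631] th 2.0032 q [ 5.389e-01  8.423e-01  0.000e+00 -1.000e-04] F [-0.1  0.7 -2.6] M [-0.05 -0.12 -0.  ] open 0.211
arc c [0.5853 0.0102 0.0447] tip in bracket mm [38.2 23.2] phi-psi -0.768 centre err in bracket mm [-0.4 -0. ] F in bracket [ 0.3 -0.7]
```

Emit:
arm_command(steps=[10, 0.045, -0.0005, 0, -0.25, 10, 0.045, -0.0005, 0, -0.25, 10, 0, 0, 0, 0])

```text
time: 11.53
eef_pos: [0.6252, 0.0311, 0.063]
tcp_rot: [0.518, 0.856, 0.0, -0.0]
contact_force: [0.1, 0.6, -2.8]
opening: 0.218
finger_force: 117.2
```

Emit:
arm_command(steps=[10, 0.045, -0.0005, 0, -0.25, 10, 0.045, -0.0005, 0, -0.25, 10, 0, 0, 0, 0])

```text
time: 11.78
eef_pos: [0.624, 0.0331, 0.063]
tcp_rot: [0.496, 0.868, -0.0, -0.0]
contact_force: [-0.6, 1.1, -2.6]
opening: 0.212
finger_force: 117.2
```

Emit:
arm_command(steps=[10, 0.045, -0.0005, 0, -0.25, 10, 0.045, -0.0005, 0, -0.25, 10, 0, 0, 0, 0])

```text
time: 12.03
eef_pos: [0.6229, 0.035, 0.063]
tcp_rot: [0.474, 0.88, -0.0, -0.0]
contact_force: [0.3, 0.2, -2.0]
opening: 0.211
finger_force: 117.2
```

Emit:
arm_command(steps=[10, 0.045, -0.0005, 0, -0.25, 10, 0.045, -0.0005, 0, -0.25, 10, 0, 0, 0, 0])

```text
time: 12.28
eef_pos: [0.6216, 0.0368, 0.063]
tcp_rot: [0.452, 0.892, -0.0, -0.0]
contact_force: [-0.5, 0.5, -3.7]
opening: 0.213
finger_force: 117.2
```

Emit:
arm_command(steps=[10, 0.045, -0.0005, 0, -0.25, 10, 0.045, -0.0005, 0, -0.25, 10, 0, 0, 0, 0])

```text
time: 12.53
eef_pos: [0.6202, 0.0386, 0.063]
tcp_rot: [0.43, 0.903, -0.0, -0.0]
contact_force: [-0.2, 1.4, -3.5]
opening: 0.212
finger_force: 117.2
```

```bash
python3 -c "
from h import *
pin()
s=ctrl.read_camera('scene')[:,:,::-1].copy();t=ctrl.read_camera('top')[:,:,::-1].copy()
cv2.imwrite('pics/v5.png',np.hstack([over('top',t,[],200,180,55,55,7),over('scene',s,[],222,160,57,55,7)]))"
```

```text
t 12.53 p [0.6202 0.0386 0.063 ] th 2.2534 q [ 4.297e-01  9.030e-01 -0.000e+00 -1.000e-04] F [-0.2  1.4 -3.5] M [-0.04 -0.09 -0.08] open 0.212
arc c [0.5853 0.0102 0.0446] tip in bracket mm [31.3 32. ] phi-psi -0.518 centre err in bracket mm [-0.3 -0. ] F in bracket [ 0.7 -1.2]
```

View pics/v5.png

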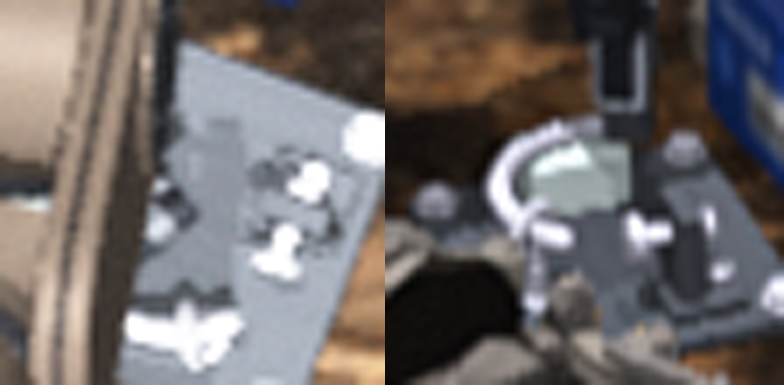

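The picture shows the bar passing through the ring with its tip out the other side, at (570,235) in the scene half. Continuing toward the pad.

Emit:
arm_command(steps=[10, 0.045, -0.0005, 0, -0.25, 10, 0.045, -0.0005, 0, -0.25, 10, 0, 0, 0, 0])

```text
time: 12.88
eef_pos: [0.6187, 0.0403, 0.063]
tcp_rot: [0.407, 0.913, -0.0, -0.0]
contact_force: [0.4, -0.4, -3.1]
opening: 0.21
finger_force: 117.2
```

Emit:
arm_command(steps=[10, 0.045, -0.0005, 0, -0.25, 10, 0.045, -0.0005, 0, -0.25, 10, 0, 0, 0, 0])

```text
time: 13.13
eef_pos: [0.6172, 0.042, 0.063]
tcp_rot: [0.384, 0.923, -0.0, -0.0]
contact_force: [0.1, -0.2, -2.0]
opening: 0.216
finger_force: 117.2
```

Emit:
arm_command(steps=[10, 0.045, -0.0005, 0, -0.25, 10, 0.045, -0.0005, 0, -0.25, 10, 0, 0, 0, 0])

```text
time: 13.38
eef_pos: [0.6155, 0.0435, 0.063]
tcp_rot: [0.361, 0.933, -0.0, -0.0]
contact_force: [-0.5, -0.7, -3.0]
opening: 0.213
finger_force: 117.2
```

Emit:
arm_command(steps=[10, 0.045, -0.0005, 0, -0.25, 10, 0.045, -0.0005, 0, -0.25, 10, 0, 0, 0, 0])

```text
time: 13.63
eef_pos: [0.6138, 0.045, 0.063]
tcp_rot: [0.337, 0.941, -0.0, -0.0]
contact_force: [-0.8, -0.4, -2.5]
opening: 0.215
finger_force: 117.2
```

```bash
python3 -c "
from h import *
pin()"
```

```text
t 13.63 p [0.6138 0.045  0.063 ] th 2.4534 q [ 3.374e-01  9.414e-01 -0.000e+00 -2.000e-04] F [-0.8 -0.4 -2.5] M [ 0.01 -0.06 -0.01] open 0.215
arc c [0.5853 0.0102 0.0446] tip in bracket mm [24.3 37.7] phi-psi -0.318 centre err in bracket mm [-0.3 -0. ] F in bracket [0.6 0.6]
```

Emit:
arm_command(steps=[10, 0.0216, -0.0002, 0, -0.12, 10, 0.0216, -0.0002, 0, -0.12, 10, 0, 0, 0, 0])

```text
time: 13.88
eef_pos: [0.6132, 0.0455, 0.0631]
tcp_rot: [0.326, 0.945, 0.0, -0.0]
contact_force: [-0.5, -0.2, -2.0]
opening: 0.214
finger_force: 117.2
```

Emit:
arm_command(steps=[10, 0.0216, -0.0002, 0, -0.12, 10, 0.0216, -0.0002, 0, -0.12, 10, 0, 0, 0, 0])

```text
time: 14.13
eef_pos: [0.6123, 0.0462, 0.0631]
tcp_rot: [0.315, 0.949, 0.0, -0.0]
contact_force: [-0.0, -0.2, -2.8]
opening: 0.211
finger_force: 117.2
```

Emit:
arm_command(steps=[10, 0.0216, -0.0002, 0, -0.12, 10, 0, 0, 0, 0])

```text
time: 14.3
eef_pos: [0.6119, 0.0465, 0.0631]
tcp_rot: [0.309, 0.951, 0.0, -0.0]
contact_force: [-0.6, -0.6, -2.9]
opening: 0.215
finger_force: 117.2
```

Emit:
arm_command(steps=[10, 0.0216, -0.0002, 0, -0.12, 10, 0, 0, 0, 0])

```text
time: 14.47
eef_pos: [0.6114, 0.0468, 0.0631]
tcp_rot: [0.304, 0.953, 0.0, -0.0]
contact_force: [0.0, 0.8, -2.4]
opening: 0.213
finger_force: 117.2
```

```bash
python3 -c "
from h import *
pin()"
```

```text
t 14.47 p [0.6114 0.0468 0.0631] th 2.5244 q [ 3.037e-01  9.528e-01  0.000e+00 -1.000e-04] F [ 0.   0.8 -2.4] M [ 0.   -0.09 -0.04] open 0.213
arc c [0.5854 0.0101 0.0447] tip in bracket mm [21.5 39.4] phi-psi -0.247 centre err in bracket mm [-0.4  0.1] F in bracket [ 0.3 -0.8]
```

Emit:
arm_command(steps=[10, 0.0216, -0.0002, 0, -0.12, 10, 0.0216, -0.0002, 0, -0.12, 10, 0, 0, 0, 0])

```text
time: 14.72
eef_pos: [0.6105, 0.0475, 0.0631]
tcp_rot: [0.292, 0.956, 0.0, -0.0]
contact_force: [-0.1, 1.1, -3.8]
opening: 0.209
finger_force: 117.2
```

Emit:
arm_command(steps=[10, 0.0216, -0.0002, 0, -0.12, 10, 0.0216, -0.0002, 0, -0.12, 10, 0, 0, 0, 0])

```text
time: 14.97
eef_pos: [0.6096, 0.0481, 0.063]
tcp_rot: [0.281, 0.96, 0.0, -0.0]
contact_force: [0.3, -0.6, -1.8]
opening: 0.213
finger_force: 117.2
```

Emit:
arm_command(steps=[10, 0.0216, -0.0002, 0, -0.12, 10, 0.0216, -0.0002, 0, -0.12, 10, 0, 0, 0, 0])

```text
time: 15.22
eef_pos: [0.6087, 0.0486, 0.063]
tcp_rot: [0.269, 0.963, -0.0, -0.0]
contact_force: [-0.4, -0.5, -2.3]
opening: 0.214
finger_force: 117.2
```

```bash
python3 -c "
from h import *
pin()
s=ctrl.read_camera('scene')[:,:,::-1].copy();t=ctrl.read_camera('top')[:,:,::-1].copy()
O=(.585,.0103);G=[(bpts(O,2.771,[[x,.0425,.055]]),(0,0,255)) for x in (0,.008,.016)];H=[(bpts(O,2.771,[[x,.0425,.045]]),(0,0,255)) for x in (0,.008,.016)]
cv2.imwrite('pics/v6.png',np.hstack([over('top',t,G,225,190,32,32,12),over('scene',s,H,240,170,32,32,12)]))"
```

```text
t 15.22 p [0.6087 0.0486 0.063 ] th 2.5966 q [ 2.691e-01  9.631e-01 -0.000e+00 -1.000e-04] F [-0.4 -0.5 -2.3] M [ 0.05 -0.08  0.02] open 0.214
arc c [0.5853 0.0101 0.0446] tip in bracket mm [18.6 40.9] phi-psi -0.174 centre err in bracket mm [-0.4  0. ] F in bracket [0.2 0.6]
```

View pics/v6.png

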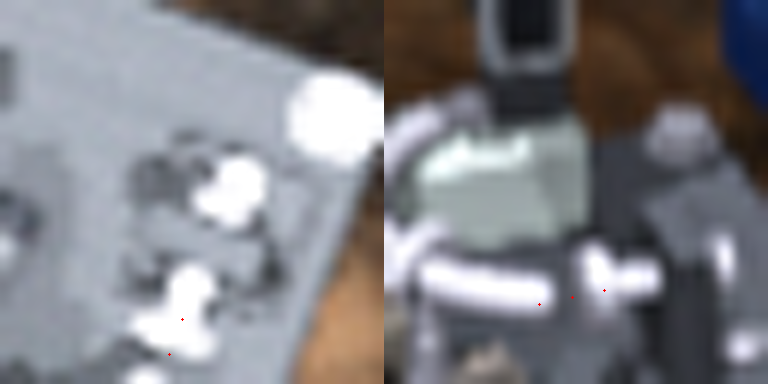

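The scene half shows the tip end at (553,290) and the pad face at about (583,275), so the gap is about 7 mm.

Emit:
arm_command(steps=[10, 0.0216, -0.0002, 0, -0.12, 10, 0.0216, -0.0002, 0, -0.12, 10, 0.0216, -0.0002, 0, -0.12, 10, 0, 0, 0, 0])

```text
time: 15.65
eef_pos: [0.6073, 0.0494, 0.0631]
tcp_rot: [0.252, 0.968, 0.0, -0.0]
contact_force: [0.3, -0.3, -3.6]
opening: 0.214
finger_force: 117.2
```

Emit:
arm_command(steps=[10, 0.0216, -0.0002, 0, -0.12, 10, 0.0216, -0.0002, 0, -0.12, 10, 0.0216, -0.0002, 0, -0.12, 10, 0, 0, 0, 0])

```text
time: 15.98
eef_pos: [0.6058, 0.0502, 0.0631]
tcp_rot: [0.234, 0.972, 0.0, -0.0]
contact_force: [0.5, -0.5, -2.8]
opening: 0.21
finger_force: 117.2
```

Emit:
arm_command(steps=[10, 0.0216, -0.0002, 0, -0.12, 10, 0.0216, -0.0002, 0, -0.12, 10, 0, 0, 0, 0])

```text
time: 16.23
eef_pos: [0.6048, 0.0506, 0.0631]
tcp_rot: [0.223, 0.975, -0.0, -0.0]
contact_force: [-0.5, 0.1, -3.2]
opening: 0.209
finger_force: 117.2
```

```bash
python3 -c "
from h import *
pin()"
```

```text
t 16.23 p [0.6048 0.0506 0.0631] th 2.6925 q [ 2.226e-01  9.749e-01 -0.000e+00 -1.000e-04] F [-0.5  0.1 -3.2] M [ 0.04 -0.08 -0.02] open 0.209
arc c [0.5853 0.0101 0.0447] tip in bracket mm [14.6 42.5] phi-psi -0.078 centre err in bracket mm [-0.4  0.1] F in bracket [0.5 0. ]
```

Emit:
arm_command(steps=[10, 0.0144, -0.0001, 0, -0.08, 10, 0.0144, -0.0001, 0, -0.08, 10, 0, 0, 0, 0])

```text
time: 16.48
eef_pos: [0.6042, 0.0509, 0.063]
tcp_rot: [0.215, 0.977, 0.0, -0.0]
contact_force: [-0.0, 0.2, -2.4]
opening: 0.212
finger_force: 117.2
```

Emit:
arm_command(steps=[10, 0.0144, -0.0001, 0, -0.08, 10, 0, 0, 0, 0])

```text
time: 16.65
eef_pos: [0.6039, 0.0511, 0.0631]
tcp_rot: [0.211, 0.977, 0.0, -0.0]
contact_force: [-0.0, -1.3, -2.7]
opening: 0.212
finger_force: 117.2
```

Emit:
arm_command(steps=[10, 0.0144, -0.0001, 0, -0.08, 10, 0, 0, 0, 0])

```text
time: 16.82
eef_pos: [0.6036, 0.0512, 0.063]
tcp_rot: [0.207, 0.978, 0.0, -0.0]
contact_force: [0.7, -0.8, -2.5]
opening: 0.212
finger_force: 117.2
```

Emit:
arm_command(steps=[10, 0.0144, -0.0001, 0, -0.08, 10, 0, 0, 0, 0])

```text
time: 16.98
eef_pos: [0.6033, 0.0513, 0.0631]
tcp_rot: [0.203, 0.979, -0.0, -0.0]
contact_force: [0.3, -0.4, -2.5]
opening: 0.213
finger_force: 117.2
```

Tip x ≈ 12.9 mm. Two steps at a time now.

Emit:
arm_command(steps=[10, 0.0144, -0.0001, 0, -0.08, 10, 0, 0, 0, 0])

```text
time: 17.15
eef_pos: [0.6028, 0.0515, 0.063]
tcp_rot: [0.199, 0.98, 0.0, -0.0]
contact_force: [-0.0, 1.3, -2.7]
opening: 0.211
finger_force: 117.3
```

Emit:
arm_command(steps=[10, 0.0144, -0.0001, 0, -0.08, 10, 0, 0, 0, 0])

```text
time: 17.32
eef_pos: [0.6024, 0.0517, 0.063]
tcp_rot: [0.196, 0.981, 0.0, -0.0]
contact_force: [-0.8, 0.8, -2.6]
opening: 0.216
finger_force: 117.3
```

Emit:
arm_command(steps=[10, 0.0144, -0.0001, 0, -0.08, 10, 0, 0, 0, 0])

```text
time: 17.48
eef_pos: [0.6019, 0.052, 0.0629]
tcp_rot: [0.192, 0.981, 0.0, -0.001]
contact_force: [-0.9, 1.7, -2.0]
opening: 0.217
finger_force: 117.4
```

Emit:
arm_command(steps=[10, 0.0144, -0.0001, 0, -0.08, 10, 0, 0, 0, 0])

```text
time: 17.65
eef_pos: [0.6014, 0.0522, 0.0629]
tcp_rot: [0.188, 0.982, 0.0, -0.001]
contact_force: [-2.4, 1.4, -0.8]
opening: 0.218
finger_force: 117.4
```

```bash
python3 -c "
from h import *
pin()"
```

```text
t 17.65 p [0.6014 0.0522 0.0629] th 2.7637 q [ 1.878e-01  9.822e-01  2.000e-04 -8.000e-04] F [-2.4  1.4 -0.8] M [ 0.18  0.37 -0.23] open 0.218
arc c [0.5848 0.0104 0.0445] tip in bracket mm [12.1 43.4] phi-psi -0.007 centre err in bracket mm [ 0.2 -0. ] F in bracket [ 2.7 -0.4]
```

Contact is made, at about 2.7 N along the pad normal. Increasing gently.

Emit:
arm_command(steps=[10, 0.0144, -0.0001, 0, -0.08, 10, 0, 0, 0, 0])

```text
time: 17.82
eef_pos: [0.601, 0.0524, 0.0629]
tcp_rot: [0.184, 0.983, 0.0, -0.001]
contact_force: [-2.4, 2.3, -1.7]
opening: 0.214
finger_force: 117.4
```

Emit:
arm_command(steps=[10, 0.0144, -0.0001, 0, -0.08, 10, 0, 0, 0, 0])

```text
time: 17.98
eef_pos: [0.6005, 0.0526, 0.0628]
tcp_rot: [0.18, 0.984, 0.0, -0.001]
contact_force: [-4.8, 2.6, -1.2]
opening: 0.214
finger_force: 117.5
```

```bash
python3 -c "
from h import *
pin()"
```

```text
t 17.98 p [0.6005 0.0526 0.0628] th 2.7795 q [ 1.801e-01  9.837e-01  3.000e-04 -1.100e-03] F [-4.8  2.6 -1.2] M [ 0.46  0.81 -0.39] open 0.214
arc c [0.5846 0.0105 0.0444] tip in bracket mm [11.7 43.5] phi-psi 0.008 centre err in bracket mm [ 0.5 -0.1] F in bracket [ 5.4 -0.7]
```

Emit:
arm_command(steps=[10, 0.0144, -0.0001, 0, -0.08, 10, 0, 0, 0, 0])

```text
time: 18.15
eef_pos: [0.6, 0.0528, 0.0628]
tcp_rot: [0.176, 0.984, 0.0, -0.001]
contact_force: [-4.6, 3.6, -0.7]
opening: 0.21
finger_force: 117.5
```

Emit:
arm_command(steps=[10, 0.005, 0, 0, -0.03, 10, 0, 0, 0, 0, 10, 0, 0, 0, 0, 10, 0, 0, 0, 0])

```text
time: 18.48
eef_pos: [0.5998, 0.0529, 0.0628]
tcp_rot: [0.175, 0.985, 0.0, -0.002]
contact_force: [-4.5, 3.6, -0.4]
opening: 0.213
finger_force: 117.6
```

```bash
python3 -c "
from h import *
pin()"
```

```text
t 18.48 p [0.5998 0.0529 0.0628] th 2.7898 q [ 1.750e-01  9.846e-01  4.000e-04 -1.600e-03] F [-4.5  3.6 -0.4] M [ 0.5   0.93 -0.54] open 0.213
arc c [0.5843 0.0107 0.0444] tip in bracket mm [11.6 43.6] phi-psi 0.019 centre err in bracket mm [ 0.8 -0.1] F in bracket [ 5.5 -1.7]
```

Emit:
arm_command(steps=[10, 0.0144, -0.0001, 0, -0.08, 10, 0, 0, 0, 0, 10, 0, 0, 0, 0, 10, 0, 0, 0, 0])

```text
time: 18.82
eef_pos: [0.5993, 0.0532, 0.0628]
tcp_rot: [0.171, 0.985, 0.0, -0.002]
contact_force: [-4.6, 3.9, -0.6]
opening: 0.214
finger_force: 117.6
```

```bash
python3 -c "
from h import *
pin()"
```

```text
t 18.82 p [0.5993 0.0532 0.0628] th 2.7976 q [ 1.712e-01  9.852e-01  5.000e-04 -1.800e-03] F [-4.6  3.9 -0.6] M [ 0.52  0.99 -0.54] open 0.214
arc c [0.5841 0.0108 0.0444] tip in bracket mm [11.5 43.6] phi-psi 0.027 centre err in bracket mm [ 1.  -0.2] F in bracket [ 5.7 -2. ]
```

Emit:
arm_command(steps=[10, -0.01, 0, 0, 0, 10, 0, 0, 0, 0, 10, 0, 0, 0, 0, 10, 0, 0, 0, 0, 10, 0, 0, 0, 0])

```text
time: 19.23
eef_pos: [0.5994, 0.0531, 0.0627]
tcp_rot: [0.171, 0.985, 0.0, -0.002]
contact_force: [-5.2, 4.3, 0.1]
opening: 0.21
finger_force: 117.7
```

```bash
python3 -c "
from h import *
pin()"
```

```text
t 19.23 p [0.5994 0.0531 0.0627] th 2.7974 q [ 1.712e-01  9.852e-01  5.000e-04 -2.100e-03] F [-5.2  4.3  0.1] M [ 0.53  1.09 -0.56] open 0.21
arc c [0.5842 0.0108 0.0443] tip in bracket mm [11.4 43.6] phi-psi 0.026 centre err in bracket mm [ 0.9 -0.1] F in bracket [ 6.4 -2.1]
```

Pressed at about 6.4 N for over 0.3 s. Now I'll ease off before lowering and releasing.

Emit:
arm_command(steps=[10, -0.0144, 0, 0, 0.08, 10, -0.0144, 0, 0, 0.08, 10, 0, 0, 0, 0, 10, 0, 0, 0, 0])

```text
time: 19.57
eef_pos: [0.6005, 0.0527, 0.0628]
tcp_rot: [0.179, 0.984, 0.0, -0.001]
contact_force: [-4.9, 3.9, 0.1]
opening: 0.211
finger_force: 117.6
```

```bash
python3 -c "
from h import *
pin()"
```

```text
t 19.57 p [0.6005 0.0527 0.0628] th 2.7819 q [ 1.789e-01  9.839e-01  3.000e-04 -1.500e-03] F [-4.9  3.9  0.1] M [ 0.47  0.9  -0.48] open 0.211
arc c [0.5846 0.0105 0.0444] tip in bracket mm [11.6 43.5] phi-psi 0.011 centre err in bracket mm [ 0.4 -0.1] F in bracket [ 6.  -1.9]
```

Emit:
arm_command(steps=[10, -0.0144, 0, 0, 0.08, 10, -0.0072, 0, 0, 0.04, 10, 0, 0, 0, 0, 10, 0, 0, 0, 0])

```text
time: 19.9
eef_pos: [0.6013, 0.0522, 0.0628]
tcp_rot: [0.185, 0.983, 0.0, -0.001]
contact_force: [-3.4, 3.8, -1.3]
opening: 0.209
finger_force: 117.6
```

```bash
python3 -c "
from h import *
pin()"
```

```text
t 19.9 p [0.6013 0.0522 0.0628] th 2.7702 q [ 1.846e-01  9.828e-01  2.000e-04 -9.000e-04] F [-3.4  3.8 -1.3] M [ 0.51  0.88 -0.5 ] open 0.209
arc c [0.585  0.0103 0.0444] tip in bracket mm [11.6 43.5] phi-psi -0.001 centre err in bracket mm [-0. -0.] F in bracket [ 4.5 -2.3]
```

Emit:
arm_command(steps=[10, -0.0144, 0, 0, 0.08, 10, -0.0144, 0, 0, 0.08, 10, 0, 0, 0, 0, 10, 0, 0, 0, 0])

```text
time: 20.23
eef_pos: [0.6024, 0.0517, 0.0629]
tcp_rot: [0.192, 0.981, 0.0, -0.0]
contact_force: [-3.1, 3.4, -1.9]
opening: 0.211
finger_force: 117.5
```

Emit:
arm_command(steps=[10, 0, 0, 0.02, 0, 10, 0, 0, 0.02, 0, 10, 0, 0, 0, 0])

```text
time: 20.48
eef_pos: [0.6025, 0.0517, 0.0622]
tcp_rot: [0.192, 0.981, -0.0, -0.0]
contact_force: [-4.7, 2.9, -0.3]
opening: 0.21
finger_force: 117.7
```

```bash
python3 -c "
from h import *
pin()"
```

```text
t 20.48 p [0.6025 0.0517 0.0622] th 2.7547 q [ 1.922e-01  9.813e-01 -1.000e-04 -2.000e-04] F [-4.7  2.9 -0.3] M [ 0.33  0.79 -0.41] open 0.21
arc c [0.5855 0.01   0.0438] tip in bracket mm [11.7 43.4] phi-psi -0.016 centre err in bracket mm [-0.6  0.1] F in bracket [ 5.4 -1. ]
```

Emit:
arm_command(steps=[10, 0.02, 0, 0, 0, 10, 0, 0, 0, 0, 10, 0, 0, 0, 0])

```text
time: 20.73
eef_pos: [0.6023, 0.0517, 0.0622]
tcp_rot: [0.192, 0.981, -0.0, 0.0]
contact_force: [-2.8, 3.0, -1.6]
opening: 0.212
finger_force: 117.6
```

```bash
python3 -c "
from h import *
pin()"
```

```text
t 20.73 p [0.6023 0.0517 0.0622] th 2.755 q [ 1.921e-01  9.814e-01 -1.000e-04  3.000e-04] F [-2.8  3.  -1.6] M [ 0.27  0.69 -0.41] open 0.212
arc c [0.5854 0.01   0.0438] tip in bracket mm [11.8 43.4] phi-psi -0.016 centre err in bracket mm [-0.4  0.1] F in bracket [ 3.7 -1.8]
```

Emit:
arm_command(steps=[10, 0.02, 0, 0, 0, 10, 0.01, 0, 0, 0, 10, 0, 0, 0, 0, 10, 0, 0, 0, 0])

```text
time: 21.07
eef_pos: [0.602, 0.0519, 0.0623]
tcp_rot: [0.192, 0.981, -0.0, 0.001]
contact_force: [-1.1, 1.5, -1.6]
opening: 0.214
finger_force: 117.5
```

Emit:
arm_command(steps=[10, 0, 0, 0.02, 0, 10, 0, 0, 0, 0, 10, 0, 0, 0, 0])

```text
time: 21.32
eef_pos: [0.6019, 0.0519, 0.0617]
tcp_rot: [0.192, 0.981, -0.0, 0.001]
contact_force: [-0.3, 0.6, -2.3]
opening: 0.213
finger_force: 117.5
```

```bash
python3 -c "
from h import *
pin()"
```

```text
t 21.32 p [0.6019 0.0519 0.0617] th 2.7552 q [ 1.920e-01  9.814e-01 -1.000e-04  6.000e-04] F [-0.3  0.6 -2.3] M [ 0.12  0.19 -0.13] open 0.213
arc c [0.5849 0.0102 0.0433] tip in bracket mm [12.3 43.4] phi-psi -0.016 centre err in bracket mm [0.  0.1] F in bracket [ 0.5 -0.5]
```

Emit:
arm_command(steps=[10, 0, 0, 0.02, 0, 10, 0, 0, 0, 0, 10, 0, 0, 0, 0])

```text
time: 21.57
eef_pos: [0.6019, 0.0519, 0.0615]
tcp_rot: [0.192, 0.981, -0.0, 0.001]
contact_force: [-1.2, -0.9, 0.6]
opening: 0.215
finger_force: 117.8
```

Emit:
arm_command(steps=[10, 0, 0, 0.02, 0, 10, 0, 0, 0, 0, 10, 0, 0, 0, 0])

```text
time: 21.82
eef_pos: [0.602, 0.0519, 0.0615]
tcp_rot: [0.192, 0.981, -0.0, 0.001]
contact_force: [-3.2, -0.8, 4.0]
opening: 0.211
finger_force: 118.1
```

```bash
python3 -c "
from h import *
pin()"
```

```text
t 21.82 p [0.602  0.0519 0.0615] th 2.755 q [ 1.921e-01  9.814e-01 -2.000e-04  5.000e-04] F [-3.2 -0.8  4. ] M [-0.18  0.6  -0.09] open 0.211
arc c [0.585  0.0102 0.0431] tip in bracket mm [12.3 43.4] phi-psi -0.016 centre err in bracket mm [-0.   0.1] F in bracket [2.6 1.9]
```

Emit:
arm_command(steps=[10, 0, 0, -0.02, 0, 10, 0, 0, 0, 0, 10, 0, 0, 0, 0, 10, 0, 0, 0, 0], squeeze=20)

```text
time: 22.15
eef_pos: [0.6019, 0.0519, 0.0615]
tcp_rot: [0.192, 0.981, -0.0, 0.001]
contact_force: [-1.6, -0.9, 4.3]
opening: 0.211
finger_force: 118.1
```

Emit:
arm_command(steps=[28, 0, 0, 0, 0, 30, 0, 0, 0, 0, 35, 0, 0, 0, 0, 45, 0, 0, 0, 0, 50, 0, 0, 0, 0, 50, 0, 0, 0, 0])

```text
time: 22.65
eef_pos: [0.6014, 0.0522, 0.0609]
tcp_rot: [0.192, 0.981, 0.0, -0.0]
contact_force: [-0.0, 0.8, 0.6]
opening: 0.506
finger_force: 0.0
```

```bash
python3 -c "
from h import *
pin()
for n in ('scene','top'): cv2.imwrite('pics/raw_%s7.png'%n,ctrl.read_camera(n)[:,:,::-1])
im=cv2.imread('pics/raw_scene7.png');u0,v0=240,178
print(im[v0:v0+22,u0:u0+32].mean(2).astype(int))"
```

```text
t 22.65 p [0.6014 0.0522 0.0609] th 2.755 q [ 1.921e-01  9.814e-01  1.000e-04 -0.000e+00] F [-0.   0.8  0.6] M [-0.01 -0.    0.02] open 0.506
arc c [0.5845 0.0106 0.0425] tip in bracket mm [12.9 43.3] phi-psi -0.016 centre err in bracket mm [ 0.6 -0. ] F in bracket [ 0.3 -0.8]
[[ 44  61  75  79  93  94  55  56 107 118  84  67  78 128 150  66  39  41
   37  36  39  41  47  68  71  68  57  42  44  35  30  34]
 [ 71 140 171 128 132 130  84  40  42  46  40  37  57 126 150 107  54  41
   39  36  37  39  67 127 135 132 109  53  48  38  33  32]
 [135 215 229 163 124 115  91  40  34  40  49  58  74 134 153 144  90  44
   42  41  44  54 100 154 162 162 141  74  42  34  34  27]
 [197 226 204 162 112 104 119  87  88 104 106 116 126 155 158 153 124  55
   51  54  58  76 127 130 140 139 114 100  41  27  27  22]
 [222 189 142 120 142 145 210 205 209 205 155 150 154 156 154 151 132  59
   60  64  62  75 116 115 120 120 100  93  50  28  25  24]
 [190 133 112 177 220 215 246 243 243 223 155 140 137 133 134 136 127  61
   59  62  61  64  75  92 102  97  79  84  81  64  30  25]
 [144 112 129 214 237 22
[... 1404 characters left out ...]
6  54  54  50  61 106 101 106 106]
 [120 128  89 118 144 174 197 215 228 240 250 251 251 252 253 225 134 140
  176 140  94  53  36  43  55  55  50  57  94  98 105 106]
 [138 134 108 104  97  93 104 123 143 156 171 176 180 181 179 158 104 120
  131 120  99  52  32  45  56  56  52  54  78  96 108 107]
 [121 107 112 151 122  87  80  76  81  86  88  92  94  94  95  91  93 103
  100 105  96  59  36  45  55  55  51  53  88 136 143 138]
 [ 93  90 120 182 140  83  67  72  79 105  85  84  85  86  88  95 102  98
   96  93  89  63  36  45  54  57  52  56 116 205 202 164]
 [ 83  89 114 145 122  79  64 111 121 139 102  88  88  89  91 102 107 106
  100  77  77  58  38  43  53  55  52  55 113 208 197 130]]
```

Emit:
arm_command(steps=[50, 0, 0, -0.3, 0, 50, 0, 0, -0.6, 0, 50, 0, 0, -1, 0, 50, 0, 0, -1, 0, 50, 0, 0, -1, 0, 50, 0, 0, -0.6, 0, 50, 0, 0, 0, 0, 50, 0, 0, 0, 0])

```text
time: 23.42
eef_pos: [0.6021, 0.0521, 0.175]
tcp_rot: [0.192, 0.981, 0.0, 0.001]
contact_force: [-1.0, -0.4, -1.7]
opening: 0.501
finger_force: 0.0
```

```bash
python3 -c "
from h import *
pin()
im=ctrl.read_camera('scene')[:,:,::-1];u0,v0=240,190
print(im[v0:v0+8,u0:u0+24].mean(2).astype(int))
t=ctrl.read_camera('top')[:,:,::-1];a=proj('top',bpts((.585,.0103),2.771,[[.012,.0425,.045]]))[0];print(a);u,v=a.round().astype(int);print(t[v-6:v+7,u-8:u+9].mean(2).astype(int))
g=proj('scene',bpts((.585,.0103),2.771,[[0,-.045,.09]]))[0].round().astype(int);print(g,im[g[1]-5:g[1]+9,g[0]-7:g[0]+8].mean(2).astype(int))"
```

```text
t 23.42 p [0.6021 0.0521 0.175 ] th 2.7548 q [1.922e-01 9.814e-01 2.000e-04 1.400e-03] F [-1.  -0.4 -1.7] M [ 0.02 -0.03 -0.03] open 0.501
arc c [0.5851 0.0104 0.1566] tip in bracket mm [12.2 43.1] phi-psi -0.016 centre err in bracket mm [-0.1 -0.2] F in bracket [0.8 0.8]
[[231 240 250 200 136 118 125 133 142 133 103  87  85  94 103 105 135 175
  132 102  96  53  44  79]
 [237 252 202 127 103  96 100  81  82  83  80  81  88  98  98 108 170 248
  208 120 128 113  90  54]
 [234 227 146 153 205 196 162 118  97  83  90  86  93  99  99 103 158 255
  251 205 224 219 190  61]
 [214 178 124 205 255 253 241 220 209 199 197 165 160 166 162 145 138 240
  248 242 252 242 214  70]
 [133 132 103 189 226 243 249 251 253 255 255 247 245 247 245 214 124 179
  217 183 173 147 116  54]
 [118 126  89 116 141 171 194 213 227 237 249 250 250 251 252 223 131 138
  174 140  97  52  34  42]
 [136 133 105 102  95  91 103 123 140 153 167 173 177 178 176 155 104 119
  130 121  98  50  31  44]
 [118 104 109 149 121  84  79  74  79  85  87  91  93  93  95  96  95 101
   99 102  96  59  35  45]]
[238.3398159  220.
[... 1126 characters left out ...]
5  25]
 [ 61  51  41  32  30  32  57  91 100  96  82  41  17  18  20]
 [ 65  58  47  31  28  47  91 143 182 178 168  93  24  17  19]
 [ 77  57  44  25  24  47  84 145 208 196 185 113  44  19  19]
 [ 76  48  41  34  30  38  62  94 128  97  87  79  56  23  22]
 [ 60  51  47  48  45  41  65  78  77  65  56  54  44  26  24]
 [ 62  55  49  53  50  36  46  53  53  52  51  53  46  38  33]
 [ 61  60  56  57  54  37  47  54  53  55  53  53  52  48  44]
 [ 52  54  55  54  53  39  48  56  56  55  53  53  50  49  46]
 [ 54  50  48  47  46  39  47  56  55  54  53  52  51  46  49]
 [ 57  51  47  45  47  42  46  56  56  54  52  52  50  41  53]
 [ 51  47  43  43  46  44  46  57  56  54  54  53  50  38  50]]
```

The pin hasn't moved since release: both views show the tip at the pad, and the grip is upright where expected. Handing in.

```bash
python3 -c "
from plant import ctrl
print(ctrl.sign_off())"
```

```text
the job is handed in; nothing more can be done
None
```

The job is handed in: the pin went through the eye, pressed the stop pad at about 6 N by the wrist sensor, and was released in the eye with its tip still at the pad; the hand-in returned no verdict.

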